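# Sort the finished silver into its trays

## Task

Sort the five finished silver pieces on the bench into the three wooden trays: each piece goes into the well of the tray whose ledge carries a sample of its kind (napkin rings, pill boxes, pepper casters; size within a kind does not matter). Stand every piece upright and flat on the tray's floor, as it stands on the bench, none on another or on a wall; set the pieces down rather than dropping them, and do not knock over the glass jar.

Things in the scene. Friction and masses are not known exactly. Their poses are not given: they have to be found in the camera images.
- ring_tall: Napkin ring, the taller of two: plain silver tube standing on its end, open through, outside diameter 44 mm, height 36 mm, wall 4 mm, about 70 g. Bright silver, loose. Origin: centre of its underside; z up.
- ring_low: Napkin ring, the lower of two: plain silver tube standing on its end, open through, outside diameter 44 mm, height 24 mm, wall 4 mm, about 50 g. Bright silver, loose. Origin: centre of its underside; z up.
- box_square: Square pill box: closed, 40 by 40 mm, 24 mm high, with a dark lid seam and a tiny brass knob (a 6.5 mm high bead) in the middle of the lid, about 90 g; sides along its x and y, yaw up to 0.4 rad either way. Bright silver, loose. Origin: centre of its underside; z up.
- box_oblong: Oblong pill box: closed, 32 mm (its x) by 60 mm (its y), 24 mm high, with a dark lid seam and a tiny brass knob in the middle of the lid, about 100 g; yaw up to 0.4 rad either way. Bright silver, loose. Origin: centre of its underside; z up.
- caster: Pepper caster: closed upright silver cylinder, diameter 36 mm, straight-sided up to 36 mm, then a dome with small dark holes rising to a finial at 56 mm, about 90 g. Bright silver, loose. Origin: centre of its underside; z up.
- tray_rings: Fixed wooden tray. Well 120 mm (tray x) by 160 (y) inside, floor 4 mm above bench, walls 4 thick, tops 10 above bench. Solid ledge on its far (+x) side, x 64 to 120 mm, 14 high. Origin: well centre at bench level, z up; yaw within 0.15. Three like trays in a row, in any order, told apart by the sample fixed in mid-ledge; here a napkin ring standing on end (44 mm diameter, 30 mm high).
- tray_boxes: Fixed wooden tray. Well 120 mm (tray x) by 160 (y) inside, floor 4 mm above bench, walls 4 thick, tops 10 above bench. Solid ledge on its far (+x) side, x 64 to 120 mm, 14 high. Origin: well centre at bench level, z up; yaw within 0.15. Three like trays in a row, in any order, told apart by the sample fixed in mid-ledge; here an oblong lidded pill box (36 by 50 mm, 24 mm high).
- tray_casters: Fixed wooden tray. Well 120 mm (tray x) by 160 (y) inside, floor 4 mm above bench, walls 4 thick, tops 10 above bench. Solid ledge on its far (+x) side, x 64 to 120 mm, 14 high. Origin: well centre at bench level, z up; yaw within 0.15. Three like trays in a row, in any order, told apart by the sample fixed in mid-ledge; here a pepper caster (36 mm diameter, 56 mm high).
- jar: Bystander: closed amber glass jar, dark lid, diameter 36 mm, 55 high, loose. Origin: centre of its underside; z up. Not listed: a dark steel block, a red-brown polish bar and a black charcoal block, up to 45 mm long and 20 high. These four lie between neighbouring pieces of silver, to their left and right (y), centres 60 to 105 mm apart in y.

How it is judged:
At the end, for the whole second after the job is handed in: Both napkin rings, both pill boxes and the caster each stand in the well of the tray with the sample of their kind: centre within the well (60 mm of its middle in tray x, 80 mm in tray y), underside 1 to 8 mm above the tray's underside (that is, on its floor), upright within 0.1 rad, and at rest (x of ring_tall in the frame of tray_rings between -0.06 and 0.06 m and y of ring_tall in the frame of tray_rings between -0.08 and 0.08 m and z of ring_tall in the frame of tray_rings between 0.001 and 0.008 m and angle between each of ring_tall, ring_low, box_square, box_oblong, caster's own z axis and vertical below 0.1 rad and linear speed of each of ring_tall, ring_low, box_square, box_oblong, caster below 0.02 m/s and angular speed of each of ring_tall, ring_low, box_square, box_oblong, caster below 0.2 rad/s and x of ring_low in the frame of tray_rings between -0.06 and 0.06 m and y of ring_low in the frame of tray_rings between -0.08 and 0.08 m and z of ring_low in the frame of tray_rings between 0.001 and 0.008 m and x of box_square in the frame of tray_boxes between -0.06 and 0.06 m and y of box_square in the frame of tray_boxes between -0.08 and 0.08 m and z of box_square in the frame of tray_boxes between 0.001 and 0.008 m and x of box_oblong in the frame of tray_boxes between -0.06 and 0.06 m and y of box_oblong in the frame of tray_boxes between -0.08 and 0.08 m and z of box_oblong in the frame of tray_boxes between 0.001 and 0.008 m and x of caster in the frame of tray_casters between -0.06 and 0.06 m and y of caster in the frame of tray_casters between -0.08 and 0.08 m and z of caster in the frame of tray_casters between 0.001 and 0.008 m); the robot touches nothing.
It fails at once if a silver piece is dropped: out of the fingers and moving faster than 0.35 m/s with its underside more than 35 mm above the bench ((contact force between ring_tall and the fingers below 0.02 N and height (world z) of ring_tall above 0.035 m and linear speed of ring_tall above 0.35 m/s) or (contact force between ring_low and the fingers below 0.02 N and height (world z) of ring_low above 0.035 m and linear speed of ring_low above 0.35 m/s) or (contact force between box_square and the fingers below 0.02 N and height (world z) of box_square above 0.035 m and linear speed of box_square above 0.35 m/s) or (contact force between box_oblong and the fingers below 0.02 N and height (world z) of box_oblong above 0.035 m and linear speed of box_oblong above 0.35 m/s) or (contact force between caster and the fingers below 0.02 N and height (world z) of caster above 0.035 m and linear speed of caster above 0.35 m/s)).
It fails at once if the glass jar is knocked over (tilted more than 0.6 rad) (angle between jar's own z axis and vertical above 0.6 rad).
It also fails if it takes over 128 s, if anything falls off the work surface, if the arm or the gripper's body presses on something with over 40 N, if the wrist force passes 120 N, or if a joint passes its speed limit or range.

## Robot

A 7-joint arm with a two-finger parallel gripper is mounted at the origin on the work surface. World frame = base frame: x ahead of the robot, y to its left, z up, the work surface at z = 0. Lengths are in m, angles in rad, forces in N, time in s.
With the tool pointing down it reaches from about 0.4 to 0.85 m from the base axis. Payload 4.5 kg.
Tool frame: the origin (TCP) lies where the fingers leave the gripper's body, on its centre line; the fingertips stand 64 mm ahead of it and the grasp point (between the pads) lies 45 mm ahead of it; z points along the fingers, y is the line along which they close (so a half turn about z gives the same grasp; the last joint's range is limited). The gripper opens to 88 mm and grips with 3 to 60 N. Pads are 18 mm wide; open, the fingers measure 123 mm over their backs; the gripper's body (75 mm by 187 mm) begins 45 mm behind the grasp point.
Start: joints at [1.356, 0.689, -0.195, 1.565, 0.157, 0.902, -0.215], TCP at [0.154, -0.606, 0.303] pointing down, gripper open.
Joint ranges: [-3.01, 3.01], [-0.46, 2.08], [-1.47, 1.51], [0.13, 2.56], [-1, 4.14], [0.04, 2.09], [-2.66, 2.66]. Speed limits (rad/s): [2.57, 2.57, 3.14, 3.14, 3.14, 3.14, 3.14].

## Interface

Orientations are given as a unit quaternion [x, y, z, w].
In Python, from plant import r gives the robot as it stands.
- The arm moves only by the tool play_rows, never from a script. Its arguments are lists of equal length, an entry for each row: "translation": the shift along the tool's x, y, z in m, a list of three; "delta_rot": the turn, a rotation vector about the tool's x, y, z in degrees, a list of three; "grip": the opening, from -1 (shut) to 1 (fully open). In form: {"translation": [[x, y, z], ...], "delta_rot": [[rx, ry, rz], ...], "grip": [grip, ...]}. A call has 1 to 20 rows; each row shifts and turns the commanded pose from where the row before left it, along the tool's axes as they then stand; what a row does not reach is not made up. A row lasts 1/8 s, in which the tool goes at most 62.5 mm and 10.7 degrees, less where a joint would pass 70% of its speed; a pose out of reach is approached as far as the arm can. A call with a gripper value outside its range is refused whole. The fingers move at their own pace and stop on an object; "squeeze" is the grip in N (left out, the last holds). Time passes only in rows, so rows that do not move let the fingers close. It gives the time, the measured TCP pose, the force, the opening and the grip force at its end, in the units of the state.
- r.get_state(): the state, without advancing time (a new reading comes with each control period).
- r.snapshot(name): name is "scene" or "top"; returns the picture (420x560x3 uint8, blue, green, red); there is no depth.
- r.get_calibration(name): a dict with "intrinsics" (3x3 intrinsics, pixels), "k1" (the pictures are not rectified: a ray, as slopes to the right and down, at radius r is drawn at 1 + k1 r^2 times it, then the intrinsics apply), "eye" and "rotation" of the camera in the world. Camera axes: x right, y up, looking along -z (the intrinsics and any distortion apply to the point x, -y, -z); pixel columns grow to the right and rows downward; lengths in m; the calibration is good to about 2 mm. A picture is of the moment at which its call begins. get_calibration takes no time and is no camera call.
- r.finish_job(): hands the job in; it is judged then, once.
Trained networks look in the newest picture that a camera, given by its name, has taken for a name from the list of things; names that differ only in an ending like _2 or _b are one class to them, and where a whole thing is asked for, a point or a joint stands for the part that bears it (a point fixed in the world has none). Each returns a list of dicts, best first, with "confidence" (0 to 1); they miss things now and then, are a little off and sometimes report something else, mostly with a low value. They report only what shows in the picture. A call takes as long as a camera call.
- r.look_for(camera, target): "point" ([x, y, z] in m, in world coordinates, good to about 4 mm: the middle of the surface that is visible of it).
- r.silhouettes(camera, target): "pixels" (420x560 bool, what is visible of it).
The state is a dict: "clock": time; "q": joint angles; "qd": joint speeds; "joint_torque": joint torques, N m; "tool_pos": TCP position; "eef_rot": TCP orientation; "contact_force": force on the tool from outside, world axes, zero at the start; "moment": the same for the moment, N m; "opening": opening from 0.0 (shut) to 1.0 (fully open); "finger_force": force on a finger pad.
Only numpy, scipy, OpenCV 4.12 (cv2) and the standard library are available. Lean on these libraries where they do the work, as an engineer would, in place of code of your own. Each camera call takes 0.05 s, during which the arm holds its last target. There are 200 camera calls.

## Working session

There is one attempt and no reset: what is moved stays moved. The work goes in short steps, Python scripts to look and compute and a tool call to move; the robot and the scene stay as the last step left them, time stands still between calls to the robot, and variables do not carry over. Pictures are saved under pics/ and viewed, at most 14 in all, crops included, and the job is handed in when it is done.

Besides the shell and the picture viewer there is one more tool, called after "Call:" in YAML: its name, and indented under it one key for each argument. play_rows: Moves the arm, as the interface text tells. Its arguments: {"type":"object","properties":{"translation":{"type":"array","items":{"type":"array","items":{"type":"number"}}},"delta_rot":{"type":"array","items":{"type":"array","items":{"type":"number"}}},"grip":{"type":"array","items":{"type":"number"}},"squeeze":{"type":"number"}},"required":["translation","delta_rot","grip"]}

```bash
ls; mkdir -p pics; python3 - <<'E'
from plant import r
import cv2
s=r.get_state(); print({k:(v if not hasattr(v,'round') else v) for k,v in s.items()})
for n in("scene","top"):
    cv2.imwrite(f"pics/{n}0.png",r.snapshot(n)); print(n,r.get_calibration(n))
E
```

```text
pics
{'clock': 0.0, 'q': array([ 1.35580025,  0.68998436, -0.19452275,  1.56635171,  0.15729495,
        0.90252875, -0.21511897]), 'qd': array([-0.0009792 , -0.00181294,  0.00182563,  0.00049916,  0.00109959,
        0.00061336, -0.00197497]), 'joint_torque': array([ 7.21799734e-04, -5.27554929e+01, -1.26691740e+00, -1.53430098e+01,
       -5.27141453e-02,  6.57298457e-03,  1.72931022e-04]), 'tool_pos': array([ 0.15373147, -0.6052528 ,  0.30190788]), 'eef_rot': array([ 9.92267754e-01,  1.24112126e-01, -1.81744066e-04, -9.22265224e-04]), 'contact_force': array([ 0.92759353, -0.43068969,  1.24011819]), 'moment': array([0.07901841, 0.00174654, 0.07275133]), 'finger_force': 0.0, 'opening': 0.999883180959988}
scene {'intrinsics': array([[497.50186986,   0.        , 283.80835249],
       [  0.        , 497.50186986, 210.54565061],
       [  0.        ,   0.        ,   1.        ]]), 'k1': -0.04099061979045066, 'eye': array([ 1.35034892, -0.03879177,  0.56166649]), 'rotation': array([0.34572689, 0.32734719, 0.61775016, 0.62586058])}
top {'intrinsics': array([[479.71526976,   0.        , 273.64168499],
       [  0.        , 479.71526976, 217.45755307],
       [  0.        ,   0.        ,   1.        ]]), 'k1': -0.05665596032135295, 'eye': array([ 0.29391731, -0.0017609 ,  1.25927061]), 'rotation': array([ 0.07351553, -0.06133671, -0.70107569,  0.70663014])}
```

View pics/scene0.png

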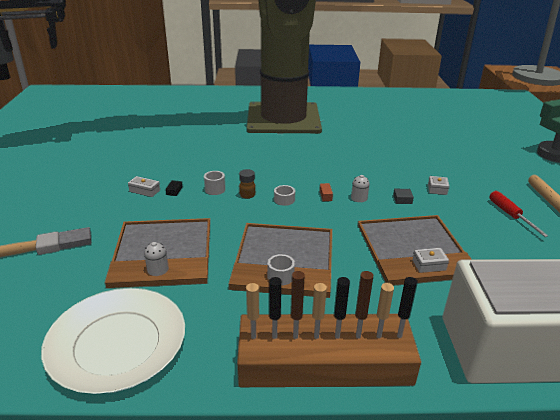

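View pics/top0.png

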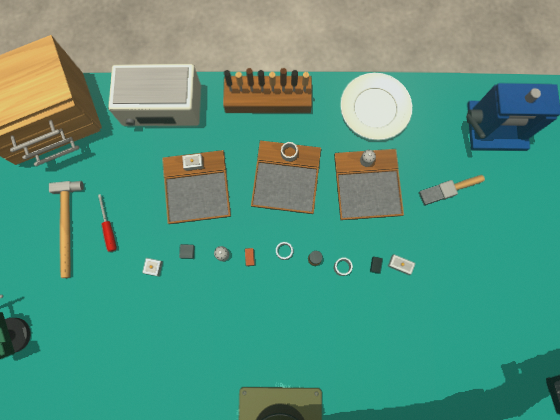

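The scene view (mirrored, +y on the right) shows the caster tray at (160,250), the ring tray at (283,255) and the box tray at (412,247). In the top view the row from left to right is square box (152,267), steel block (187,251), caster (222,254), polish bar (250,257), ring (284,251), jar (316,258), ring (344,266), charcoal (376,265) and oblong box (402,264). In the scene view the taller ring appears to be the one next to the charcoal, at top (344,266).

```bash
cat > h.py <<'E'
import numpy as np, cv2
from scipy.spatial.transform import Rotation as R
from scipy.optimize import minimize
from plant import r
CAL={n:r.get_calibration(n) for n in("scene","top")}
def proj(n,P):
    c=CAL[n]; p=R.from_quat(c["rotation"]).inv().apply(np.atleast_2d(P)-c["eye"])
    s=np.c_[p[:,0]/-p[:,2],p[:,1]/p[:,2]]; s*=1+c["k1"]*(s**2).sum(1)[:,None]
    K=c["intrinsics"]; return s*[K[0,0],K[1,1]]+[K[0,2],K[1,2]]
def ray(n,uv):
    c=CAL[n];K=c["intrinsics"]
    d=(np.array(uv,float)-[K[0,2],K[1,2]])/[K[0,0],K[1,1]]; s=d.copy()
    for _ in range(8): s=d/(1+c["k1"]*(s@s))
    v=R.from_quat(c["rotation"]).apply([s[0],-s[1],-1]); return c["eye"],v/np.linalg.norm(v)
def tri(a,b):   # two-view point and ray gap
    (p,u),(q,v)=ray("scene",a),ray("top",b)
    t=np.linalg.lstsq(np.c_[u,-v],q-p,rcond=None)[0]; A,B=p+t[0]*u,q+t[1]*v
    return (A+B)/2,np.linalg.norm(A-B)
def cyl(d,z0,z1):
    a=np.linspace(0,2*np.pi,40); return np.vstack([np.c_[d/2*np.cos(a),d/2*np.sin(a),0*a+z] for z in(z0,z1)])
def box(x0,x1,y0,y1,h): return np.array([[x,y,z] for x in(x0,x1) for y in(y0,y1) for z in(0,h)])
M=dict(ring_tall=cyl(.044,0,.036),ring_low=cyl(.044,0,.024),
 box_square=np.vstack([box(-.02,.02,-.02,.02,.024),[[0,0,.0305]]]),box_oblong=np.vstack([box(-.016,.016,-.03,.03,.024),[[0,0,.0305]]]),
 caster=np.vstack([cyl(.036,0,.036),cyl(.024,.046,.047),[[0,0,.056]]]),jar=cyl(.036,0,.055))
for t in("rings","boxes","casters"): M["tray_"+t]=np.vstack([box(-.064,.06,-.084,.084,.01),box(.06,.12,-.084,.084,.014)])
S=4
def hullmask(pts):
    m=np.zeros((420*S,560*S),np.uint8); cv2.fillConvexPoly(m,cv2.convexHull(np.round((pts+.5)*S).astype(np.int32)),1); return m
def fit(name,masks,x0,yaw=True):
    H={}
    for n,m in masks.items():
        c=max(cv2.findContours(cv2.resize(m.astype(np.uint8),None,fx=S,fy=S,interpolation=0),0,2)[0],key=cv2.contourArea)
        H[n]=np.zeros((420*S,560*S),np.uint8); cv2.fillConvexPoly(H[n],cv2.convexHull(c),1)
    def cost(p):
        P=R.from_euler('z',p[3] if yaw else 0).apply(M[name])+p[:3]; e=0
        for n,h in H.items():
            g=hullmask(proj(n,P)); e+=1-(g&h).sum()/(g|h).sum()
        return e
    s=np.vstack([np.zeros(4),np.diag([.012,.012,.01,.25])])
    best=None
    for y0 in ((-.2,.2) if yaw else (0,)):
        o=minimize(cost,0,method='Nelder-Mead',options=dict(initial_simplex=np.r_[x0,y0]+s,xatol=2e-4,fatol=1e-4,maxiter=160)) if False else \
          minimize(cost,np.r_[x0,y0],method='Nelder-Mead',options=dict(initial_simplex=np.r_[x0,y0]+s,xatol=2e-4,fatol=1e-4,maxiter=160))
        if best is None or o.fun<best.fun: best=o
    return best.x,best.fun
E
sed -i "s/o=minimize(cost,0.*if False else .*/o=\\\\/" h.py
cat > measure.py <<'E'
from h import *
import sys
np.set_printoptions(precision=4,suppress=True)
imgs={n:r.snapshot(n) for n in("scene","top")}
for t in sys.argv[1:]:
    masks={}; pts=[]
    for n in("scene","top"):
        L=r.look_for(n,t); print(t,n,[(np.round(d["point"],3).tolist(),round(d["confidence"],2)) for d in L[:3]])
        sl=r.silhouettes(n,t)
        if L: pts.append(L[0]["point"])
        print("   sil",[(np.round(np.argwhere(d["pixels"]).mean(0)[::-1]).tolist(),int(d["pixels"].sum()),round(d["confidence"],2)) for d in sl[:3]])
        if sl: masks[n]=sl[0]["pixels"]
    x0=np.array(pts[-1]); x0[2]=0
    if "tray" in t: x0[0]-=.02
    p,e=fit(t,masks,x0,yaw=t[:3]in("box","tra")); print("  FIT",p,"err",round(e,3),list(masks))
E
python3 measure.py ring_tall ring_low box_square box_oblong caster tray_rings tray_boxes tray_casters jar
```

```text
ring_tall scene [([0.42, -0.159, 0.025], 0.62), ([0.656, -0.235, 0.006], 0.62)]
   sil [([214.0, 182.0], 428, 0.8)]
ring_tall top [([0.403, -0.159, 0.035], 0.46)]
   sil []
  FIT [ 0.4065 -0.1611  0.0004  0.177 ] err 0.046 ['scene']
ring_low scene [([0.456, -0.012, 0.018], 0.76), ([0.414, 0.332, 0.017], 0.47)]
   sil [([284.0, 195.0], 359, 0.67)]
ring_low top [([0.447, -0.01, 0.022], 0.44)]
   sil [([282.0, 248.0], 39, 0.64)]
  FIT [ 0.4503 -0.0085  0.0021  0.2121] err 0.887 ['scene', 'top']
box_square scene [([0.413, 0.332, 0.02], 0.9), ([0.44, -0.087, 0.036], 0.18)]
   sil [([439.0, 185.0], 356, 0.7)]
box_square top [([0.402, 0.332, 0.024], 0.85)]
   sil [([153.0, 267.0], 275, 0.78), ([315.0, 258.0], 129, 0.21)]
  FIT [ 0.4015  0.337  -0.0008 -0.16  ] err 0.108 ['scene', 'top']
box_oblong scene [([0.428, -0.307, 0.019], 0.69)]
   sil [([144.0, 186.0], 478, 0.75)]
box_oblong top [([0.408, -0.313, 0.025], 0.67)]
   sil [([401.0, 265.0], 349, 0.68)]
  FIT [ 0.4126 -0.3115 -0.0002 -0.39  ] err 0.153 ['scene', 'top']
caster scene [([0.454, 0.155, 0.03], 0.8)]
   sil [([360.0, 189.0], 39
[... 512 characters left out ...]
4.0, 186.0], 485, 0.29)]
tray_boxes top [([0.616, 0.233, 0.004], 0.86)]
   sil [([196.0, 187.0], 4219, 0.93), ([401.0, 264.0], 321, 0.48)]
  FIT [0.5935 0.2271 0.001  0.134 ] err 0.117 ['scene', 'top']
tray_casters scene [([0.658, -0.231, 0.008], 0.84)]
   sil [([160.0, 254.0], 6367, 0.62)]
tray_casters top [([0.633, -0.232, 0.008], 0.86)]
   sil [([368.0, 184.0], 4196, 0.77)]
  FIT [ 0.6028 -0.2362  0.0005  0.0783] err 0.061 ['scene', 'top']
jar scene [([0.439, -0.09, 0.035], 0.74), ([0.624, 0.219, 0.004], 0.6)]
   sil [([247.0, 183.0], 452, 0.61)]
jar top [([0.426, -0.088, 0.057], 0.57)]
   sil [([315.0, 258.0], 176, 0.55)]
  FIT [ 0.4269 -0.0867  0.0003  0.0993] err 0.186 ['scene', 'top']
```

```bash
cat > refine.py <<'E'
from h import *
np.set_printoptions(precision=4,suppress=True)
G=dict(ring_tall=[.4065,-.161,0],ring_low=[.4495,-.0085,0],box_square=[.4015,.337,0],box_oblong=[.4126,-.3115,0],caster=[.4367,.1549,0])
imgs={n:cv2.imread(f"pics/{n}0.png") for n in("scene","top")}
out={}
for t,x in G.items():
    masks={}
    for n,im in imgs.items():
        hsv=cv2.cvtColor(im,cv2.COLOR_BGR2HSV)
        near=cv2.dilate(cv2.resize(hullmask(proj(n,M[t]*[1.1,1.1,1]+x)),(560,420),interpolation=0),np.ones((11,11)))
        masks[n]=(hsv[...,1]<110)&(near>0)
    out[t]=fit(t,masks,np.array(x),yaw=t[:3]=="box"); print(t,*out[t],[int(m.sum()) for m in masks.values()])
T=dict(tray_rings=[.6225,-.0082,.0,-.1195],tray_boxes=[.5935,.2271,0,.134],tray_casters=[.6028,-.2362,0,.0783])
crops=[]
for n,(a,b,c,d) in dict(scene=(160,300,100,500),top=(135,290,130,430)).items():
    f=800/(d-c); im=cv2.resize(imgs[n][a:b,c:d],None,fx=f,fy=f,interpolation=cv2.INTER_CUBIC)
    for t,p in list(T.items())+[(t,o[0]) for t,o in out.items()]:
        P=R.from_euler('z',p[3] if t[:3]!="rin" else 0).apply(M[t])+p[:3]
        cv2.polylines(im,[np.round((cv2.convexHull(proj(n,P).astype(np.float32))+.5-[c,a])*f).astype(np.int32)],True,(0,0,255),1)
    cv2.imwrite(f"pics/ov_{n}.png",im[:600])
E
python3 refine.py
```

```text
ring_tall [ 0.4072 -0.1596  0.0007  0.0586] 0.17645625495442274 [473, 160]
ring_low [ 0.4476 -0.0081  0.0002  0.1769] 0.1623914111115773 [395, 131]
box_square [ 0.4018  0.3378 -0.0004 -0.1712] 0.16152987536754237 [351, 277]
box_oblong [ 0.4141 -0.3122  0.0015 -0.3758] 0.10738323660577354 [491, 334]
caster [0.4382 0.1555 0.0013 0.0728] 0.18283926022835395 [419, 180]
```

View pics/ov_top.png

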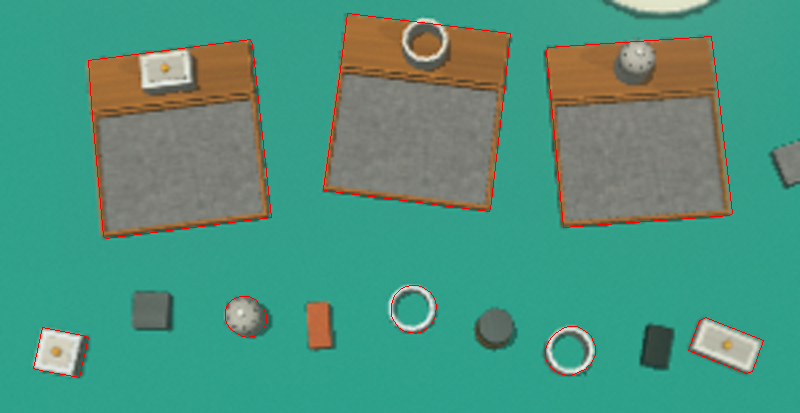

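View pics/ov_scene.png

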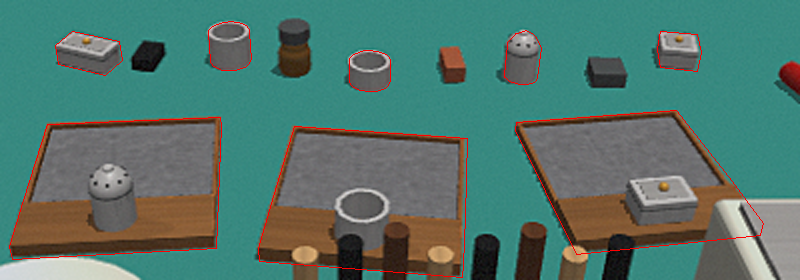

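The overlays match in both views to about 2–3 mm, and the free fits put every base within 2 mm of the bench. That agrees with the known geometry, so I can start moving.

```bash
cat > plan.py <<'E'
import sys
from h import *
# pieces: x,y,yaw,grasp z ; slots: tray, tray x, tray y
PC=dict(ring_tall=(.407,-.160,0,.022),ring_low=(.448,-.008,0,.022),box_square=(.402,.3375,-.17,.022),box_oblong=(.4135,-.312,-.38,.022),caster=(.4375,.1552,0,.027))
TR=dict(rings=(.6225,-.0082,-.1195),boxes=(.5935,.2271,.134),casters=(.6028,-.2362,.0783))
SL=dict(ring_tall=("rings",0,-.038),ring_low=("rings",0,.038),box_square=("boxes",0,.04),box_oblong=("boxes",0,-.038),caster=("casters",-.015,0))
def goal(kind,t):
    if kind=="pick": x,y,w,g=PC[t]; return x,y,g+.045,90+np.degrees(w)
    k,a,b=SL[t]; x,y,w=TR[k]; c,s=np.cos(w),np.sin(w)
    return x+c*a-s*b,y+s*a+c*b,PC[t][3]+.045+.005,90+np.degrees(w)
if __name__=="__main__":
    s=r.get_state(); Rm=R.from_quat(s["eef_rot"]); X=Rm.as_matrix()[:,0]; phi=np.degrees(np.arctan2(X[1],X[0]))
    print("clock",round(s["clock"],2),"tcp",np.round(s["tool_pos"],4),"phi",round(phi,1),"tilt deg",np.round(np.degrees(np.arccos(-Rm.as_matrix()[2,2])),2),"open mm",round(s["opening"]*88,1),"ff",round(s["finger_force"],1))
    x,y,z,f=goal(*sys.argv[1:3]); d=np.array([x,y,z])-s["tool_pos"]
    f0=np.radians(f); tx=np.array([np.cos(f0),np.sin(f0)]); ty=np.array([tx[1],-tx[0]])
    print("goal",np.round([x,y,z,f],4),"rot z tool",round(-(f-phi),1),"| after rot: dx %.4f dy %.4f dz(down) %.4f"%(d[:2]@tx,d[:2]@ty,-d[2]))
E
python3 plan.py pick box_oblong
```

```text
clock 2.0 tcp [ 0.1539 -0.6058  0.3027] phi 14.3 tilt deg 0.0 open mm 87.8 ff 0.0
goal [ 4.13500e-01 -3.12000e-01  6.70000e-02  6.82276e+01] rot z tool -54.0 | after rot: dx 0.3691 dy 0.1321 dz(down) 0.2357
```

Call:
play_rows:
  translation:
    - [0,0,0]
    - [0,0,0]
    - [0,0,0]
    - [0,0,0]
    - [0,0,0]
    - [0,0,0]
    - [0.037,0.0132,0.01]
    - [0.037,0.0132,0.01]
    - [0.037,0.0132,0.01]
    - [0.037,0.0132,0.01]
    - [0.037,0.0132,0.01]
    - [0.037,0.0132,0.01]
    - [0.037,0.0132,0.01]
    - [0.037,0.0132,0.01]
    - [0.037,0.0132,0.01]
    - [0.037,0.0132,0.01]
    - [0,0,0]
    - [0,0,0]
  delta_rot:
    - [0,0,-9]
    - [0,0,-9]
    - [0,0,-9]
    - [0,0,-9]
    - [0,0,-9]
    - [0,0,-9]
    - [0,0,0]
    - [0,0,0]
    - [0,0,0]
    - [0,0,0]
    - [0,0,0]
    - [0,0,0]
    - [0,0,0]
    - [0,0,0]
    - [0,0,0]
    - [0,0,0]
    - [0,0,0]
    - [0,0,0]
  grip: [1,1,1,1,1,1,1,1,1,1,1,1,1,1,1,1,1,1]
  squeeze: 20

```text
clock: 4.25
tool_pos: [0.4132, -0.3116, 0.2028]
eef_rot: [0.828, 0.561, -0.0, 0.0]
contact_force: [-0.3, -0.5, 0.1]
opening: 0.995
finger_force: 0.0
```

```bash
python3 plan.py pick box_oblong
```

```text
clock 4.25 tcp [ 0.4132 -0.3116  0.2028] phi 68.2 tilt deg 0.06 open mm 87.5 ff 0.0
goal [ 4.13500e-01 -3.12000e-01  6.70000e-02  6.82276e+01] rot z tool 0.0 | after rot: dx -0.0003 dy 0.0004 dz(down) 0.1358
```

Call:
play_rows:
  translation:
    - [0,0,0.03]
    - [0,0,0.03]
    - [0,0,0.03]
    - [0,0,0.02]
    - [0,0,0.015]
    - [0,0,0.011]
    - [0,0,0]
    - [0,0,0]
    - [0,0,0]
    - [0,0,0]
    - [0,0,0]
    - [0,0,0]
    - [0,0,0]
    - [0,0,-0.01]
    - [0,0,-0.02]
    - [0,0,-0.02]
    - [0,0,-0.03]
    - [0,0,-0.03]
    - [0,0,-0.02]
  delta_rot:
    - [0,0,0]
    - [0,0,0]
    - [0,0,0]
    - [0,0,0]
    - [0,0,0]
    - [0,0,0]
    - [0,0,0]
    - [0,0,0]
    - [0,0,0]
    - [0,0,0]
    - [0,0,0]
    - [0,0,0]
    - [0,0,0]
    - [0,0,0]
    - [0,0,0]
    - [0,0,0]
    - [0,0,0]
    - [0,0,0]
    - [0,0,0]
  grip: [1,1,1,1,1,1,1,-1,-1,-1,-1,-1,-1,-1,-1,-1,-1,-1,-1]
  squeeze: 20

```text
clock: 6.62
tool_pos: [0.4135, -0.3111, 0.1986]
eef_rot: [0.828, 0.561, 0.0, 0.001]
contact_force: [0.9, -0.2, -1.8]
opening: 0.36
finger_force: 20.0
```

```bash
python3 plan.py place box_oblong; python3 - <<'E'
from h import *
cv2.imwrite("pics/s1.png",r.snapshot("scene"))
E
```

```text
clock 6.62 tcp [ 0.4135 -0.3111  0.1986] phi 68.2 tilt deg 0.08 open mm 31.7 ff 20.0
goal [5.98600e-01 1.89400e-01 7.20000e-02 9.76776e+01] rot z tool -29.4 | after rot: dx 0.4714 dy 0.2503 dz(down) 0.1266
```

View pics/s1.png

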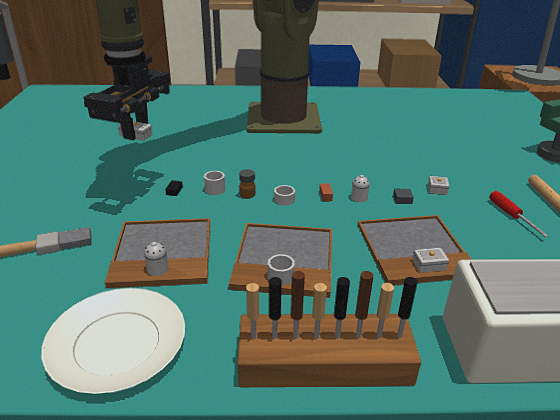

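The oblong box is held level at (135,130), and the opening of 31.7 mm matches its 32 mm width. Next I carry it to the box tray.

Call:
play_rows:
  translation:
    - [0,0,0]
    - [0,0,0]
    - [0,0,0]
    - [0,0,0]
    - [0.02,0.01,0]
    - [0.034,0.018,0]
    - [0.034,0.018,0]
    - [0.034,0.018,0]
    - [0.034,0.018,0]
    - [0.034,0.018,0]
    - [0.034,0.018,0]
    - [0.034,0.018,0]
    - [0.034,0.018,0]
    - [0.034,0.018,0]
    - [0.034,0.018,0]
    - [0.034,0.018,0]
    - [0.034,0.018,0]
    - [0.034,0.018,0]
    - [0.009,0.006,0]
    - [0,0,0]
  delta_rot:
    - [0,0,-7.3]
    - [0,0,-7.3]
    - [0,0,-7.4]
    - [0,0,-7.4]
    - [0,0,0]
    - [0,0,0]
    - [0,0,0]
    - [0,0,0]
    - [0,0,0]
    - [0,0,0]
    - [0,0,0]
    - [0,0,0]
    - [0,0,0]
    - [0,0,0]
    - [0,0,0]
    - [0,0,0]
    - [0,0,0]
    - [0,0,0]
    - [0,0,0]
    - [0,0,0]
  grip: [-1,-1,-1,-1,-1,-1,-1,-1,-1,-1,-1,-1,-1,-1,-1,-1,-1,-1,-1,-1]

```text
clock: 9.18
tool_pos: [0.5983, 0.1886, 0.1963]
eef_rot: [0.658, 0.753, -0.001, 0.0]
contact_force: [-0.7, -0.6, -1.5]
opening: 0.361
finger_force: 20.0
```

```bash
python3 plan.py place box_oblong
```

```text
clock 9.18 tcp [0.5983 0.1886 0.1963] phi 97.7 tilt deg 0.09 open mm 31.8 ff 20.0
goal [5.98600e-01 1.89400e-01 7.20000e-02 9.76776e+01] rot z tool 0.0 | after rot: dx 0.0008 dy 0.0004 dz(down) 0.1243
```

Call:
play_rows:
  translation:
    - [0,0,0.03]
    - [0,0,0.03]
    - [0,0,0.03]
    - [0,0,0.02]
    - [0,0,0.008]
    - [0,0,0.007]
    - [0,0,0]
    - [0,0,0]
    - [0,0,0]
    - [0,0,0]
    - [0,0,0]
    - [0,0,0]
    - [0,0,-0.01]
    - [0,0,-0.02]
    - [0,0,-0.03]
    - [0,0,-0.03]
    - [0,0,-0.035]
    - [0,0,0]
  delta_rot:
    - [0,0,0]
    - [0,0,0]
    - [0,0,0]
    - [0,0,0]
    - [0,0,0]
    - [0,0,0]
    - [0,0,0]
    - [0,0,0]
    - [0,0,0]
    - [0,0,0]
    - [0,0,0]
    - [0,0,0]
    - [0,0,0]
    - [0,0,0]
    - [0,0,0]
    - [0,0,0]
    - [0,0,0]
    - [0,0,0]
  grip: [-1,-1,-1,-1,-1,-1,-1,-1,0.14,0.14,0.14,0.14,0.14,0.14,0.14,0.14,0.14,0.14]

```text
clock: 11.42
tool_pos: [0.6004, 0.19, 0.201]
eef_rot: [0.658, 0.753, 0.003, 0.002]
contact_force: [0.6, -0.2, -0.2]
opening: 0.568
finger_force: 0.0
```

```bash
python3 plan.py pick box_square; python3 - <<'E'
from h import *
cv2.imwrite("pics/s2.png",r.snapshot("scene"))
E
```

```text
clock 11.43 tcp [0.6004 0.19   0.201 ] phi 97.6 tilt deg 0.43 open mm 50.0 ff 0.0
goal [4.02000e-01 3.37500e-01 6.70000e-02 8.02597e+01] rot z tool 17.4 | after rot: dx 0.1118 dy -0.2205 dz(down) 0.1340
```

View pics/s2.png

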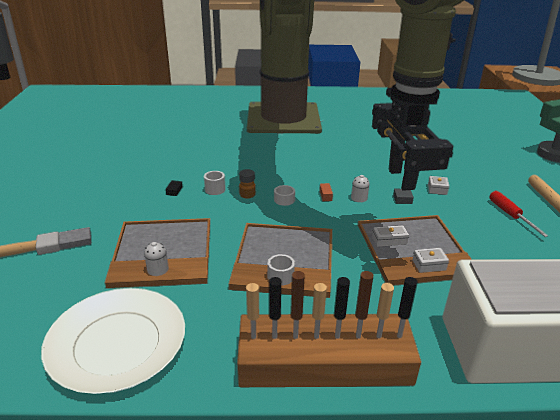

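The oblong box stands in the box tray at (390,235). The square box is next.

Call:
play_rows:
  translation:
    - [0,0,0]
    - [0,0,0]
    - [0,0,0]
    - [0.014,-0.0276,0]
    - [0.014,-0.0276,0]
    - [0.014,-0.0276,0]
    - [0.014,-0.0276,0]
    - [0.014,-0.0276,0]
    - [0.014,-0.0276,0]
    - [0.014,-0.0276,0]
    - [0.014,-0.0276,0]
    - [0,0,0]
    - [0,0,0]
  delta_rot:
    - [0,0,5.8]
    - [0,0,5.8]
    - [0,0,5.8]
    - [0,0,0]
    - [0,0,0]
    - [0,0,0]
    - [0,0,0]
    - [0,0,0]
    - [0,0,0]
    - [0,0,0]
    - [0,0,0]
    - [0,0,0]
    - [0,0,0]
  grip: [1,1,1,1,1,1,1,1,1,1,1,1,1]

```text
clock: 13.1
tool_pos: [0.4006, 0.3359, 0.1964]
eef_rot: [0.765, 0.644, -0.0, 0.001]
contact_force: [0.9, -0.1, -0.0]
opening: 1.0
finger_force: 0.0
```

```bash
python3 plan.py pick box_square
```

```text
clock 13.1 tcp [0.4006 0.3359 0.1964] phi 80.2 tilt deg 0.08 open mm 88.0 ff 0.0
goal [4.02000e-01 3.37500e-01 6.70000e-02 8.02597e+01] rot z tool -0.1 | after rot: dx 0.0018 dy 0.0011 dz(down) 0.1294
```

Call:
play_rows:
  translation:
    - [0.002,0.001,0.03]
    - [0,0,0.03]
    - [0,0,0.03]
    - [0,0,0.02]
    - [0,0,0.01]
    - [0,0,0.01]
    - [0,0,0]
    - [0,0,0]
    - [0,0,0]
    - [0,0,0]
    - [0,0,0]
    - [0,0,0]
    - [0,0,-0.01]
    - [0,0,-0.02]
    - [0,0,-0.02]
    - [0,0,-0.03]
    - [0,0,-0.03]
    - [0,0,-0.02]
    - [0,0,0]
  delta_rot:
    - [0,0,0]
    - [0,0,0]
    - [0,0,0]
    - [0,0,0]
    - [0,0,0]
    - [0,0,0]
    - [0,0,0]
    - [0,0,0]
    - [0,0,0]
    - [0,0,0]
    - [0,0,0]
    - [0,0,0]
    - [0,0,0]
    - [0,0,0]
    - [0,0,0]
    - [0,0,0]
    - [0,0,0]
    - [0,0,0]
    - [0,0,0]
  grip: [1,1,1,1,1,1,1,-1,-1,-1,-1,-1,-1,-1,-1,-1,-1,-1,-1]
  squeeze: 20

```text
clock: 15.48
tool_pos: [0.4018, 0.339, 0.1983]
eef_rot: [0.765, 0.644, 0.002, -0.0]
contact_force: [0.3, 0.2, -1.1]
opening: 0.449
finger_force: 20.0
```

```bash
python3 plan.py place box_square
```

```text
clock 15.47 tcp [0.4018 0.339  0.1983] phi 80.2 tilt deg 0.19 open mm 39.5 ff 20.0
goal [5.88200e-01 2.66700e-01 7.20000e-02 9.76776e+01] rot z tool -17.4 | after rot: dx -0.0965 dy 0.1750 dz(down) 0.1263
```

Call:
play_rows:
  translation:
    - [0,0,0]
    - [0,0,0]
    - [0,0,0]
    - [-0.012,0.022,0]
    - [-0.012,0.022,0]
    - [-0.012,0.022,0]
    - [-0.012,0.022,0]
    - [-0.012,0.022,0]
    - [-0.012,0.022,0]
    - [-0.012,0.022,0]
    - [-0.012,0.021,0]
    - [0,0,0]
    - [0,0,0]
  delta_rot:
    - [0,0,-5.8]
    - [0,0,-5.8]
    - [0,0,-5.8]
    - [0,0,0]
    - [0,0,0]
    - [0,0,0]
    - [0,0,0]
    - [0,0,0]
    - [0,0,0]
    - [0,0,0]
    - [0,0,0]
    - [0,0,0]
    - [0,0,0]
  grip: [-1,-1,-1,-1,-1,-1,-1,-1,-1,-1,-1,-1,-1]

```text
clock: 17.1
tool_pos: [0.5859, 0.2674, 0.1959]
eef_rot: [0.658, 0.753, -0.001, -0.001]
contact_force: [0.2, -0.1, -0.9]
opening: 0.451
finger_force: 20.0
```

```bash
python3 plan.py place box_square
```

```text
clock 17.1 tcp [0.5859 0.2674 0.1959] phi 97.7 tilt deg 0.14 open mm 39.7 ff 20.0
goal [5.88200e-01 2.66700e-01 7.20000e-02 9.76776e+01] rot z tool 0.0 | after rot: dx -0.0010 dy 0.0021 dz(down) 0.1239
```

Call:
play_rows:
  translation:
    - [0,0.002,0.03]
    - [0,0,0.03]
    - [0,0,0.03]
    - [0,0,0.02]
    - [0,0,0.008]
    - [0,0,0.007]
    - [0,0,0]
    - [0,0,0]
    - [0,0,0]
    - [0,0,0]
    - [0,0,0]
    - [0,0,0]
    - [0,0,-0.01]
    - [0,0,-0.02]
    - [0,0,-0.03]
    - [0,0,-0.03]
    - [0,0,-0.035]
    - [0,0,0]
    - [0,0,0]
  delta_rot:
    - [0,0,0]
    - [0,0,0]
    - [0,0,0]
    - [0,0,0]
    - [0,0,0]
    - [0,0,0]
    - [0,0,0]
    - [0,0,0]
    - [0,0,0]
    - [0,0,0]
    - [0,0,0]
    - [0,0,0]
    - [0,0,0]
    - [0,0,0]
    - [0,0,0]
    - [0,0,0]
    - [0,0,0]
    - [0,0,0]
    - [0,0,0]
  grip: [-1,-1,-1,-1,-1,-1,-1,-1,0.32,0.32,0.32,0.32,0.32,0.32,0.32,0.32,0.32,0.32,0.32]

```text
clock: 19.48
tool_pos: [0.5893, 0.2668, 0.1972]
eef_rot: [0.658, 0.753, -0.0, 0.0]
contact_force: [-0.4, 0.2, -0.4]
opening: 0.664
finger_force: 0.0
```

```bash
python3 plan.py pick caster
```

```text
clock 19.48 tcp [0.5893 0.2668 0.1972] phi 97.7 tilt deg 0.02 open mm 58.4 ff 0.0
goal [4.375e-01 1.552e-01 7.200e-02 9.000e+01] rot z tool 7.7 | after rot: dx -0.1116 dy -0.1518 dz(down) 0.1252
```

Call:
play_rows:
  translation:
    - [0,0,0]
    - [-0.014,-0.019,0]
    - [-0.014,-0.019,0]
    - [-0.014,-0.019,0]
    - [-0.014,-0.019,0]
    - [-0.014,-0.019,0]
    - [-0.014,-0.019,0]
    - [-0.014,-0.019,0]
    - [-0.014,-0.019,0]
    - [0,0,0]
    - [0,0,0]
  delta_rot:
    - [0,0,7.7]
    - [0,0,0]
    - [0,0,0]
    - [0,0,0]
    - [0,0,0]
    - [0,0,0]
    - [0,0,0]
    - [0,0,0]
    - [0,0,0]
    - [0,0,0]
    - [0,0,0]
  grip: [1,1,1,1,1,1,1,1,1,1,1]

```text
clock: 20.85
tool_pos: [0.4383, 0.156, 0.1965]
eef_rot: [0.707, 0.707, 0.001, -0.0]
contact_force: [0.2, 0.2, 0.1]
opening: 1.003
finger_force: 0.0
```

```bash
python3 plan.py pick caster; python3 - <<'E'
from h import *
cv2.imwrite("pics/s3.png",r.snapshot("scene"))
E
```

```text
clock 20.85 tcp [0.4383 0.156  0.1965] phi 90.0 tilt deg 0.06 open mm 88.2 ff 0.0
goal [4.375e-01 1.552e-01 7.200e-02 9.000e+01] rot z tool -0.0 | after rot: dx -0.0008 dy -0.0008 dz(down) 0.1245
```

View pics/s3.png

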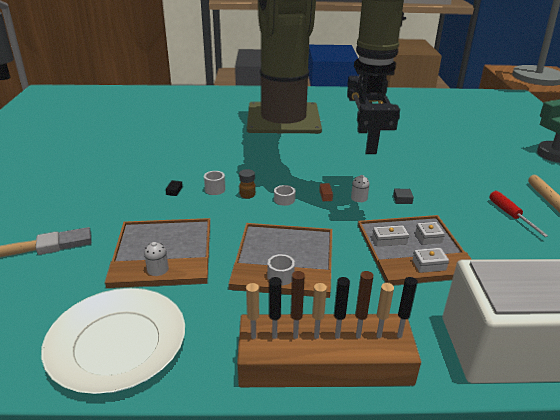

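Both boxes stand in the box tray, at (390,233) and (430,230). The gripper is above the caster.

Call:
play_rows:
  translation:
    - [0,0,0.03]
    - [0,0,0.03]
    - [0,0,0.03]
    - [0,0,0.02]
    - [0,0,0.008]
    - [0,0,0.007]
    - [0,0,0]
    - [0,0,0]
    - [0,0,0]
    - [0,0,0]
    - [0,0,0]
    - [0,0,0]
    - [0,0,-0.01]
    - [0,0,-0.02]
    - [0,0,-0.02]
    - [0,0,-0.03]
    - [0,0,-0.03]
    - [0,0,-0.02]
    - [0,0,0]
  delta_rot:
    - [0,0,0]
    - [0,0,0]
    - [0,0,0]
    - [0,0,0]
    - [0,0,0]
    - [0,0,0]
    - [0,0,0]
    - [0,0,0]
    - [0,0,0]
    - [0,0,0]
    - [0,0,0]
    - [0,0,0]
    - [0,0,0]
    - [0,0,0]
    - [0,0,0]
    - [0,0,0]
    - [0,0,0]
    - [0,0,0]
    - [0,0,0]
  grip: [1,1,1,1,1,1,1,-1,-1,-1,-1,-1,-1,-1,-1,-1,-1,-1,-1]
  squeeze: 20

```text
clock: 23.28
tool_pos: [0.4393, 0.1556, 0.204]
eef_rot: [0.708, 0.707, 0.0, 0.0]
contact_force: [-0.8, -0.1, -1.5]
opening: 0.398
finger_force: 20.0
```

```bash
python3 plan.py place caster
```

```text
clock 23.27 tcp [0.4393 0.1556 0.204 ] phi 89.9 tilt deg 0.05 open mm 35.0 ff 20.0
goal [ 5.87800e-01 -2.37400e-01  7.70000e-02  9.44863e+01] rot z tool -4.6 | after rot: dx -0.4034 dy 0.1173 dz(down) 0.1270
```

Call:
play_rows:
  translation:
    - [0,0,0]
    - [-0.017,0.005,0]
    - [-0.032,0.0093,0]
    - [-0.032,0.0093,0]
    - [-0.032,0.0093,0]
    - [-0.032,0.0093,0]
    - [-0.032,0.0093,0]
    - [-0.032,0.0093,0]
    - [-0.032,0.0093,0]
    - [-0.032,0.0093,0]
    - [-0.032,0.0093,0]
    - [-0.032,0.0093,0]
    - [-0.032,0.0093,0]
    - [-0.032,0.0093,0]
    - [0,0,0]
    - [0,0,0]
  delta_rot:
    - [0,0,-4.6]
    - [0,0,0]
    - [0,0,0]
    - [0,0,0]
    - [0,0,0]
    - [0,0,0]
    - [0,0,0]
    - [0,0,0]
    - [0,0,0]
    - [0,0,0]
    - [0,0,0]
    - [0,0,0]
    - [0,0,0]
    - [0,0,0]
    - [0,0,0]
    - [0,0,0]
  grip: [-1,-1,-1,-1,-1,-1,-1,-1,-1,-1,-1,-1,-1,-1,-1,-1]

```text
clock: 25.28
tool_pos: [0.5862, -0.2337, 0.2015]
eef_rot: [0.678, 0.735, -0.001, -0.002]
contact_force: [0.4, 0.9, -1.0]
opening: 0.4
finger_force: 20.0
```

```bash
python3 plan.py place caster
```

```text
clock 25.27 tcp [ 0.5862 -0.2337  0.2015] phi 94.6 tilt deg 0.22 open mm 35.2 ff 20.0
goal [ 5.87800e-01 -2.37400e-01  7.70000e-02  9.44863e+01] rot z tool 0.1 | after rot: dx -0.0038 dy 0.0013 dz(down) 0.1245
```

Call:
play_rows:
  translation:
    - [0,0,0.03]
    - [0,0,0.03]
    - [0,0,0.03]
    - [0,0,0.02]
    - [0,0,0.008]
    - [0,0,0.007]
    - [0,0,0]
    - [0,0,0]
    - [0,0,0]
    - [0,0,0]
    - [0,0,0]
    - [0,0,0]
    - [0,0,-0.01]
    - [0,0,-0.02]
    - [0,0,-0.03]
    - [0,0,-0.03]
    - [0,0,-0.03]
    - [0,0,0]
    - [0,0,0]
  delta_rot:
    - [0,0,0]
    - [0,0,0]
    - [0,0,0]
    - [0,0,0]
    - [0,0,0]
    - [0,0,0]
    - [0,0,0]
    - [0,0,0]
    - [0,0,0]
    - [0,0,0]
    - [0,0,0]
    - [0,0,0]
    - [0,0,0]
    - [0,0,0]
    - [0,0,0]
    - [0,0,0]
    - [0,0,0]
    - [0,0,0]
    - [0,0,0]
  grip: [-1,-1,-1,-1,-1,-1,-1,-1,0.18,0.18,0.18,0.18,0.18,0.18,0.18,0.18,0.18,0.18,0.18]

```text
clock: 27.65
tool_pos: [0.5866, -0.2349, 0.1977]
eef_rot: [0.678, 0.735, -0.001, -0.0]
contact_force: [0.0, 0.3, -0.4]
opening: 0.586
finger_force: 0.0
```

```bash
python3 plan.py pick ring_tall
```

```text
clock 27.65 tcp [ 0.5866 -0.2349  0.1977] phi 94.6 tilt deg 0.14 open mm 51.6 ff 0.0
goal [ 4.07e-01 -1.60e-01  6.70e-02  9.00e+01] rot z tool 4.6 | after rot: dx 0.0749 dy -0.1796 dz(down) 0.1307
```

Call:
play_rows:
  translation:
    - [0,0,0]
    - [0.0094,-0.0225,0]
    - [0.0094,-0.0225,0]
    - [0.0094,-0.0225,0]
    - [0.0094,-0.0225,0]
    - [0.0094,-0.0225,0]
    - [0.0094,-0.0225,0]
    - [0.0094,-0.0225,0]
    - [0.0094,-0.0225,0]
    - [0,0,0]
    - [0,0,0]
  delta_rot:
    - [0,0,4.6]
    - [0,0,0]
    - [0,0,0]
    - [0,0,0]
    - [0,0,0]
    - [0,0,0]
    - [0,0,0]
    - [0,0,0]
    - [0,0,0]
    - [0,0,0]
    - [0,0,0]
  grip: [1,1,1,1,1,1,1,1,1,1,1]

```text
clock: 29.02
tool_pos: [0.4079, -0.1597, 0.1976]
eef_rot: [0.707, 0.707, -0.001, -0.0]
contact_force: [0.5, 1.1, -0.3]
opening: 0.996
finger_force: 0.0
```

```bash
python3 plan.py pick ring_tall
```

```text
clock 29.02 tcp [ 0.4079 -0.1597  0.1976] phi 89.9 tilt deg 0.08 open mm 87.7 ff 0.0
goal [ 4.07e-01 -1.60e-01  6.70e-02  9.00e+01] rot z tool -0.1 | after rot: dx -0.0003 dy -0.0009 dz(down) 0.1306
```

Call:
play_rows:
  translation:
    - [0,0,0.03]
    - [0,0,0.03]
    - [0,0,0.03]
    - [0,0,0.02]
    - [0,0,0.01]
    - [0,0,0.01]
    - [0,0,0]
    - [0,0,0]
    - [0,0,0]
    - [0,0,0]
    - [0,0,0]
    - [0,0,0]
    - [0,0,-0.01]
    - [0,0,-0.02]
    - [0,0,-0.02]
    - [0,0,-0.03]
    - [0,0,-0.03]
    - [0,0,-0.02]
    - [0,0,0]
  delta_rot:
    - [0,0,0]
    - [0,0,0]
    - [0,0,0]
    - [0,0,0]
    - [0,0,0]
    - [0,0,0]
    - [0,0,0]
    - [0,0,0]
    - [0,0,0]
    - [0,0,0]
    - [0,0,0]
    - [0,0,0]
    - [0,0,0]
    - [0,0,0]
    - [0,0,0]
    - [0,0,0]
    - [0,0,0]
    - [0,0,0]
    - [0,0,0]
  grip: [1,1,1,1,1,1,1,-1,-1,-1,-1,-1,-1,-1,-1,-1,-1,-1,-1]
  squeeze: 20

```text
clock: 31.4
tool_pos: [0.4071, -0.1602, 0.2064]
eef_rot: [0.708, 0.707, -0.003, -0.001]
contact_force: [1.3, -0.2, -1.2]
opening: 0.497
finger_force: 20.0
```

```bash
python3 plan.py place ring_tall; python3 - <<'E'
from h import *
cv2.imwrite("pics/s4.png",r.snapshot("scene"))
E
```

```text
clock 31.4 tcp [ 0.4071 -0.1602  0.2064] phi 89.9 tilt deg 0.39 open mm 43.7 ff 20.0
goal [ 6.18000e-01 -4.59000e-02  7.20000e-02  8.31532e+01] rot z tool 6.8 | after rot: dx 0.1386 dy 0.1958 dz(down) 0.1344
```

View pics/s4.png

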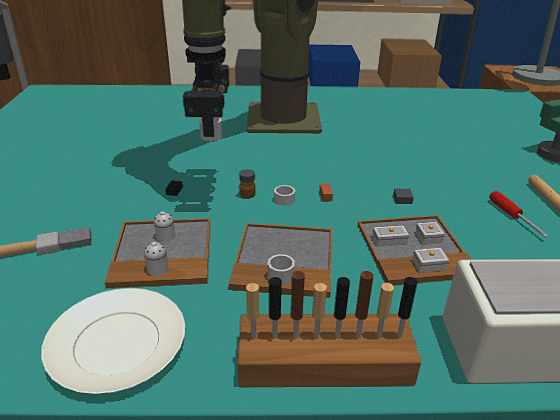

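The caster stands in its tray at (163,227), and the tall ring is in the gripper. Next I carry it to the ring tray.

Call:
play_rows:
  translation:
    - [0,0,0]
    - [0.0139,0.0196,0]
    - [0.0139,0.0196,0]
    - [0.0139,0.0196,0]
    - [0.0139,0.0196,0]
    - [0.0139,0.0196,0]
    - [0.0139,0.0196,0]
    - [0.0139,0.0196,0]
    - [0.0139,0.0196,0]
    - [0.0139,0.0196,0]
    - [0.0139,0.0196,0]
    - [0,0,0]
    - [0,0,0]
  delta_rot:
    - [0,0,6.8]
    - [0,0,0]
    - [0,0,0]
    - [0,0,0]
    - [0,0,0]
    - [0,0,0]
    - [0,0,0]
    - [0,0,0]
    - [0,0,0]
    - [0,0,0]
    - [0,0,0]
    - [0,0,0]
    - [0,0,0]
  grip: [-1,-1,-1,-1,-1,-1,-1,-1,-1,-1,-1,-1,-1]

```text
clock: 33.08
tool_pos: [0.6165, -0.0458, 0.2022]
eef_rot: [0.748, 0.664, -0.005, -0.003]
contact_force: [-0.2, -0.3, -1.3]
opening: 0.499
finger_force: 20.0
```

```bash
python3 plan.py place ring_tall
```

```text
clock 33.08 tcp [ 0.6165 -0.0458  0.2022] phi 83.2 tilt deg 0.7 open mm 43.9 ff 20.0
goal [ 6.18000e-01 -4.59000e-02  7.20000e-02  8.31532e+01] rot z tool 0.0 | after rot: dx 0.0001 dy 0.0015 dz(down) 0.1302
```

Call:
play_rows:
  translation:
    - [0,0,0.03]
    - [0,0,0.03]
    - [0,0,0.03]
    - [0,0,0.02]
    - [0,0,0.008]
    - [0,0,0]
    - [0,0,0]
    - [0,0,0]
  delta_rot:
    - [0,0,0]
    - [0,0,0]
    - [0,0,0]
    - [0,0,0]
    - [0,0,0]
    - [0,0,0]
    - [0,0,0]
    - [0,0,0]
  grip: [-1,-1,-1,-1,-1,-1,-1,-1]

```text
clock: 34.08
tool_pos: [0.6173, -0.0453, 0.0865]
eef_rot: [0.748, 0.664, -0.003, -0.002]
contact_force: [-1.0, 0.4, -1.4]
opening: 0.499
finger_force: 20.0
```

```bash
python3 plan.py place ring_tall; python3 - <<'E'
from h import *
s=r.get_state(); q=R.from_quat(s["eef_rot"]); z=q.as_matrix()[:,2]
v=q.inv().apply(np.cross(z,[0,0,-1])); print("rotvec deg in tool to level",np.round(np.degrees(v),2),s["contact_force"])
E
```

```text
clock 34.08 tcp [ 0.6173 -0.0453  0.0865] phi 83.2 tilt deg 0.43 open mm 43.9 ff 20.0
goal [ 6.18000e-01 -4.59000e-02  7.20000e-02  8.31532e+01] rot z tool 0.0 | after rot: dx -0.0005 dy 0.0007 dz(down) 0.0145
rotvec deg in tool to level [-0.4   0.14  0.  ] [-0.96032119  0.38124196 -1.36299215]
```

Call:
play_rows:
  translation:
    - [0,0,0.004]
    - [0,0,0.004]
    - [0,0,0]
    - [0,0,0]
  delta_rot:
    - [-0.4,0.1,0]
    - [0,0,0]
    - [0,0,0]
    - [0,0,0]
  grip: [-1,-1,-1,-1]

```text
clock: 34.58
tool_pos: [0.6176, -0.0452, 0.0804]
eef_rot: [0.748, 0.664, -0.0, 0.001]
contact_force: [-4.4, -0.7, 19.8]
opening: 0.499
finger_force: 20.0
```

Call:
play_rows:
  translation:
    - [0,0,0.002]
    - [0,0,0.001]
    - [0,0,0]
    - [0,0,0]
  delta_rot:
    - [0,0,0]
    - [0,0,0]
    - [0,0,0]
    - [0,0,0]
  grip: [-1,-1,-1,-1]

```text
clock: 35.08
tool_pos: [0.6176, -0.045, 0.0785]
eef_rot: [0.748, 0.664, -0.0, 0.001]
contact_force: [-5.9, -1.2, 28.1]
opening: 0.496
finger_force: 20.0
```

Call:
play_rows:
  translation:
    - [0,0,-0.002]
    - [0,0,-0.001]
    - [0,0,0]
    - [0,0,0]
    - [0,0,0]
    - [0,0,0]
  delta_rot:
    - [0,0,0]
    - [0,0,0]
    - [0,0,0]
    - [0,0,0]
    - [0,0,0]
    - [0,0,0]
  grip: [-1,-1,-1,0,0.1,0.41]
  squeeze: 5

```text
clock: 35.83
tool_pos: [0.6162, -0.0456, 0.0768]
eef_rot: [0.748, 0.664, -0.002, -0.001]
contact_force: [1.0, 0.3, -0.1]
opening: 0.643
finger_force: 0.0
```

```bash
python3 plan.py place ring_tall; python3 - <<'E'
from h import *
im=r.snapshot("scene"); cv2.imwrite("pics/s5.png",cv2.resize(im[120:320,200:480],None,fx=2.8,fy=2.8))
E
```

```text
clock 35.83 tcp [ 0.6162 -0.0456  0.0768] phi 83.2 tilt deg 0.19 open mm 56.6 ff 0.0
goal [ 6.18000e-01 -4.59000e-02  7.20000e-02  8.31532e+01] rot z tool 0.0 | after rot: dx -0.0001 dy 0.0018 dz(down) 0.0048
```

View pics/s5.png

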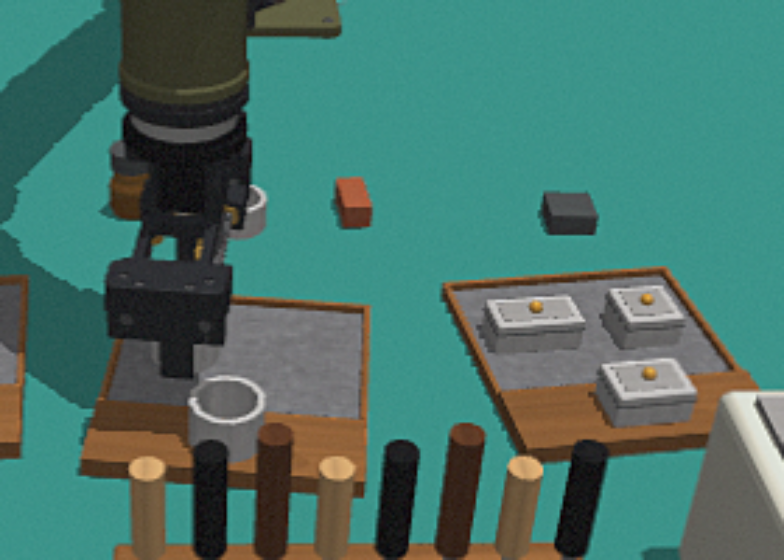

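The tall ring appears behind the finger at about (190,350) in the crop, standing in the ring tray. The gripper has released it.

Call:
play_rows:
  translation:
    - [0,0,-0.01]
    - [0,0,-0.02]
    - [0,0,-0.03]
    - [0,0,-0.03]
    - [0,0,-0.03]
    - [0,0,0]
    - [0,0,0]
  delta_rot:
    - [0,0,0]
    - [0,0,0]
    - [0,0,0]
    - [0,0,0]
    - [0,0,0]
    - [0,0,0]
    - [0,0,0]
  grip: [0.41,0.41,0.41,0.41,0.41,0.41,0.41]

```text
clock: 36.75
tool_pos: [0.6167, -0.0455, 0.1979]
eef_rot: [0.748, 0.664, -0.001, -0.0]
contact_force: [-0.3, 0.1, 0.6]
opening: 0.704
finger_force: 0.0
```

```bash
python3 plan.py pick ring_low
```

```text
clock 36.75 tcp [ 0.6167 -0.0455  0.1979] phi 83.2 tilt deg 0.12 open mm 61.9 ff 0.0
goal [ 4.48e-01 -8.00e-03  6.70e-02  9.00e+01] rot z tool -6.8 | after rot: dx 0.0375 dy -0.1687 dz(down) 0.1309
```

Call:
play_rows:
  translation:
    - [0,0,0]
    - [0.0047,-0.0211,0]
    - [0.0047,-0.0211,0]
    - [0.0047,-0.0211,0]
    - [0.0047,-0.0211,0]
    - [0.0047,-0.0211,0]
    - [0.0047,-0.0211,0]
    - [0.0047,-0.0211,0]
    - [0.0047,-0.0211,0]
    - [0,0,0.03]
    - [0,0,0.03]
    - [0,0,0.03]
    - [0,0,0.02]
    - [0,0,0]
    - [0,0,0]
    - [0,0,0]
  delta_rot:
    - [0,0,-6.8]
    - [0,0,0]
    - [0,0,0]
    - [0,0,0]
    - [0,0,0]
    - [0,0,0]
    - [0,0,0]
    - [0,0,0]
    - [0,0,0]
    - [0,0,0]
    - [0,0,0]
    - [0,0,0]
    - [0,0,0]
    - [0,0,0]
    - [0,0,0]
    - [0,0,0]
  grip: [1,1,1,1,1,1,1,1,1,1,1,1,1,1,1,1]

```text
clock: 38.75
tool_pos: [0.4483, -0.0078, 0.0885]
eef_rot: [0.708, 0.707, -0.0, -0.0]
contact_force: [-0.1, -0.2, -0.4]
opening: 1.002
finger_force: 0.0
```

```bash
python3 plan.py pick ring_low; python3 - <<'E'
from h import *
cv2.imwrite("pics/s6.png",r.snapshot("scene")[120:320,60:500])
E
```

```text
clock 38.75 tcp [ 0.4483 -0.0078  0.0885] phi 89.9 tilt deg 0.03 open mm 88.1 ff 0.0
goal [ 4.48e-01 -8.00e-03  6.70e-02  9.00e+01] rot z tool -0.1 | after rot: dx -0.0002 dy -0.0003 dz(down) 0.0215
```

View pics/s6.png

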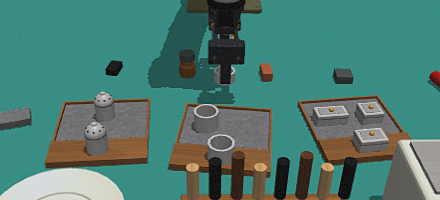

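The tall ring stands upright in its tray at (206,119) in the crop, and the gripper straddles the low ring at (225,72). I lower 21 mm, close and lift.

Call:
play_rows:
  translation:
    - [0,0,0.011]
    - [0,0,0.01]
    - [0,0,0]
    - [0,0,0]
    - [0,0,0]
  delta_rot:
    - [0,0,0]
    - [0,0,0]
    - [0,0,0]
    - [0,0,0]
    - [0,0,0]
  grip: [1,1,1,1,1]
  squeeze: 20

```text
clock: 39.42
tool_pos: [0.448, -0.0078, 0.0677]
eef_rot: [0.707, 0.707, -0.001, -0.0]
contact_force: [-0.2, -0.2, -0.2]
opening: 0.999
finger_force: 0.0
```

Call:
play_rows:
  translation:
    - [0,0,0]
    - [0,0,0]
    - [0,0,0]
    - [0,0,0]
    - [0,0,0]
    - [0,0,-0.01]
    - [0,0,-0.02]
    - [0,0,-0.02]
    - [0,0,-0.03]
    - [0,0,-0.03]
    - [0,0,-0.02]
    - [0,0,0]
    - [0,0,0]
  delta_rot:
    - [0,0,0]
    - [0,0,0]
    - [0,0,0]
    - [0,0,0]
    - [0,0,0]
    - [0,0,0]
    - [0,0,0]
    - [0,0,0]
    - [0,0,0]
    - [0,0,0]
    - [0,0,0]
    - [0,0,0]
    - [0,0,0]
  grip: [-1,-1,-1,-1,-1,-1,-1,-1,-1,-1,-1,-1,-1]
  squeeze: 20

```text
clock: 41.05
tool_pos: [0.448, -0.008, 0.195]
eef_rot: [0.707, 0.707, -0.001, -0.0]
contact_force: [0.3, -0.0, -0.5]
opening: 0.502
finger_force: 20.0
```

```bash
python3 plan.py place ring_low
```

```text
clock 41.05 tcp [ 0.448 -0.008  0.195] phi 90.0 tilt deg 0.15 open mm 44.2 ff 20.0
goal [6.27000e-01 2.95000e-02 7.20000e-02 8.31532e+01] rot z tool 6.8 | after rot: dx 0.0586 dy 0.1733 dz(down) 0.1230
```

Call:
play_rows:
  translation:
    - [0,0,0]
    - [0.0073,0.0217,0]
    - [0.0073,0.0217,0]
    - [0.0073,0.0217,0]
    - [0.0073,0.0217,0]
    - [0.0073,0.0217,0]
    - [0.0073,0.0217,0]
    - [0.0073,0.0217,0]
    - [0.0073,0.0217,0]
    - [0,0,0]
    - [0,0,0.03]
    - [0,0,0.03]
    - [0,0,0.03]
    - [0,0,0.02]
    - [0,0,0]
    - [0,0,0]
    - [0,0,0]
  delta_rot:
    - [0,0,6.8]
    - [0,0,0]
    - [0,0,0]
    - [0,0,0]
    - [0,0,0]
    - [0,0,0]
    - [0,0,0]
    - [0,0,0]
    - [0,0,0]
    - [0,0,0]
    - [0,0,0]
    - [0,0,0]
    - [0,0,0]
    - [0,0,0]
    - [0,0,0]
    - [0,0,0]
    - [0,0,0]
  grip: [-1,-1,-1,-1,-1,-1,-1,-1,-1,-1,-1,-1,-1,-1,-1,-1,-1]

```text
clock: 43.18
tool_pos: [0.6282, 0.0297, 0.0866]
eef_rot: [0.748, 0.664, 0.0, 0.001]
contact_force: [-0.7, 0.3, -1.0]
opening: 0.501
finger_force: 20.0
```

```bash
python3 plan.py place ring_low
```

```text
clock 43.17 tcp [0.6282 0.0297 0.0866] phi 83.2 tilt deg 0.08 open mm 44.1 ff 20.0
goal [6.27000e-01 2.95000e-02 7.20000e-02 8.31532e+01] rot z tool 0.0 | after rot: dx -0.0003 dy -0.0012 dz(down) 0.0146
```

Call:
play_rows:
  translation:
    - [0,0,0.006]
    - [0,0,0.005]
    - [0,0,0.0035]
    - [0,0,0]
    - [0,0,0]
  delta_rot:
    - [0,0,0]
    - [0,0,0]
    - [0,0,0]
    - [0,0,0]
    - [0,0,0]
  grip: [-1,-1,-1,-1,-1]

```text
clock: 43.8
tool_pos: [0.6274, 0.0294, 0.0712]
eef_rot: [0.748, 0.664, -0.001, 0.0]
contact_force: [-2.2, -0.9, 5.5]
opening: 0.5
finger_force: 20.0
```

Call:
play_rows:
  translation:
    - [0,0,0]
    - [0,0,0]
    - [0,0,0]
    - [0,0,0]
    - [0,0,-0.01]
    - [0,0,-0.02]
    - [0,0,-0.03]
    - [0,0,-0.03]
    - [0,0,-0.03]
    - [0,0,-0.03]
    - [0,-0.03,0]
    - [0,-0.04,0]
    - [0,-0.04,0]
    - [0,-0.03,0]
    - [0,0,0]
    - [0,0,0]
  delta_rot:
    - [0,0,0]
    - [0,0,0]
    - [0,0,0]
    - [0,0,0]
    - [0,0,0]
    - [0,0,0]
    - [0,0,0]
    - [0,0,0]
    - [0,0,0]
    - [0,0,0]
    - [0,0,0]
    - [0,0,0]
    - [0,0,0]
    - [0,0,0]
    - [0,0,0]
    - [0,0,0]
  grip: [0,0.2,0.41,0.41,0.41,0.41,0.41,0.41,0.41,0.41,0.41,0.41,0.41,0.41,0.41,0.41]

```text
clock: 45.8
tool_pos: [0.4901, 0.0464, 0.222]
eef_rot: [0.748, 0.664, 0.0, 0.001]
contact_force: [0.6, -0.9, 0.5]
opening: 0.705
finger_force: 0.0
```

```bash
cat > check.py <<'E'
from h import *
from plan import TR,SL
import cv2
np.set_printoptions(precision=4,suppress=True)
imgs={n:r.snapshot(n) for n in("scene","top")}
for n,(a,b,c,d) in dict(scene=(160,300,100,500),top=(135,290,130,430)).items():
    cv2.imwrite(f"pics/end_{n}.png",cv2.resize(imgs[n][a:b,c:d],None,fx=800/(d-c),fy=800/(d-c),interpolation=2))
for t,(k,_,_) in SL.items():
    x,y,w=TR[k]
    for n in imgs:
        for d in r.look_for(n,t)[:2]:
            v=R.from_euler('z',-w).apply(np.array(d["point"])-[x,y,0]); print(t,n,"in tray_"+k,v,round(d["confidence"],2))
E
python3 check.py
```

```text
ring_tall scene in tray_rings [ 0.0106 -0.0402  0.0275] 0.58
ring_low scene in tray_rings [0.0115 0.0336 0.0204] 0.73
box_square scene in tray_boxes [0.0087 0.0315 0.0237] 0.78
box_square top in tray_boxes [-0.0018  0.0328  0.0269] 0.63
box_oblong scene in tray_boxes [ 0.0159 -0.0451  0.0272] 0.73
box_oblong top in tray_boxes [-0.0022 -0.0385  0.025 ] 0.84
caster scene in tray_casters [-0.0035  0.008   0.0375] 0.9
caster top in tray_casters [-0.0146  0.0056  0.0537] 0.62
```

View pics/end_scene.png

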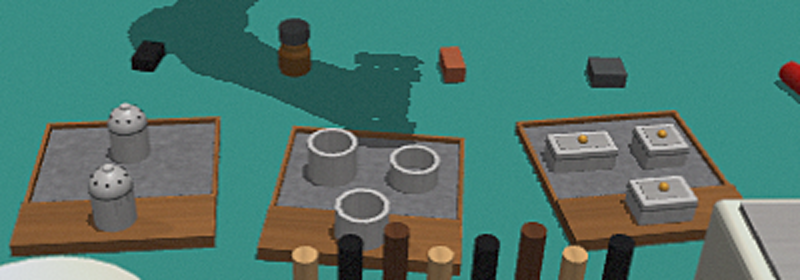

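View pics/end_top.png

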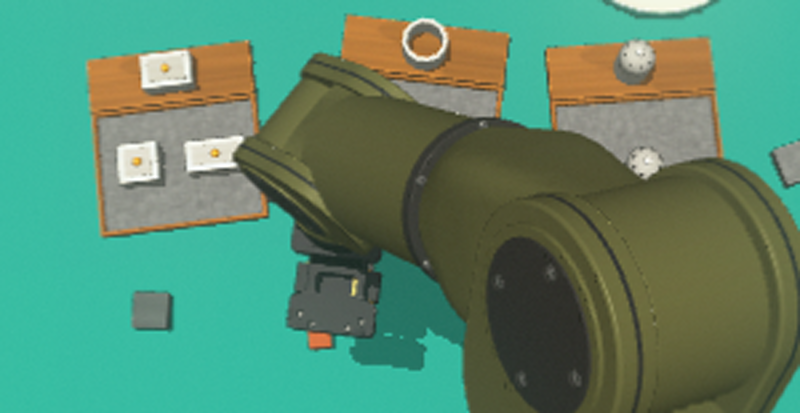

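The end views show both boxes, both rings and the caster upright inside the correct wells. In the scene crop they are at (580,145) and (660,145), (332,155) and (413,168), and (128,132). The jar is standing at (295,47). The gripper is empty and clear, so I hand the job in.

```bash
python3 -c "
from plant import r
print(r.finish_job())"
```

```text
the job is handed in; nothing more can be done
None
```

I handed the job in at about 46 s with all five silver pieces seen upright in the wells of their matching trays and the jar still standing; no verdict came back.

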